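# Plant the last column of the pavilion model

## Robot

A 6-joint arm with a two-finger parallel gripper is mounted at the origin on the work surface. World frame = base frame: x ahead of the robot, y to its left, z up, the work surface at z = 0. Lengths are in m, angles in degrees, forces in N, time in s.
With the tool pointing down it reaches from about 0.3 to 0.75 m from the base axis. Payload 8.5 kg.
Tool frame: the origin (TCP) lies at the very end of the fingers, on their centre line; the grasp point (between the pads) lies 19 mm behind it; z points along the fingers, y is the line along which they close (so a half turn about z gives the same grasp; the last joint's range is limited). The gripper opens to 85 mm and grips with 20 to 120 N. Pads are 22 mm wide; open, the fingers measure 114 mm over their backs; the gripper's body (76 mm by 85 mm) begins 54 mm behind the grasp point. The pads swing forward as they close: fully open they stand 13 mm farther back than shut.
Start: joints at [63.753, 21.807, 74.336, -0, 83.858, -12.336], TCP at [0.132, 0.534, 0.231] pointing down, gripper open.
Joint ranges: [-178.18, 178.18], [-50.72, 133.34], [12.68, 142.11], [-81.47, 261.47], [9.98, 163.14], [-165.26, 165.26]. Speed limits (degrees/s): [136.94, 136.94, 180, 180, 180, 180].

## Interface

Orientations are given as a 3x3 rotation matrix whose columns are the frame's x, y, z axes.
In Python, from rig import env gives the robot as it stands.
- The arm moves only by the tool move_arm, never from a script. Its argument "plan" is a list of rows, each a list of 7 numbers: the turn, a rotation vector about the tool's x, y, z in degrees, then the shift along the tool's x, y, z in cm, then the gripper command: -1 is shut, 1 is fully open, values between are in proportion. In form: [[ax, ay, az, tx, ty, tz, jaw], ...]. A call has 1 to 5 rows; each row is the pose to reach, as a shift and turn from the pose commanded when the call began, along the tool's axes at that moment; what a row does not reach only later rows make up. A row lasts 1/10 s, in which the tool goes at most 50 mm and 8.59 degrees, less where a joint would pass 70% of its speed; a pose out of reach is approached as far as the arm can. A call with a gripper value outside its range is refused whole. The fingers move at their own pace and stop on an object; "squeeze" is the grip in N (left out, the last holds). Time passes only in rows, so rows that repeat a pose let the fingers close. It gives the time, the measured TCP pose, the force, the opening and the grip force at its end, in the units of the state.
- env.observe(): the state, without advancing time (a new reading comes with each control period).
- env.get_image(name): name is "scene" or "top" or "wrist"; returns a dict with "color" (384x512x3 uint8, red, green, blue), "fov_y" (degrees; the focal length in pixels is half the picture's height over the tangent of half this angle, whatever the lens; pixels are square), "cx", "cy" (the principal point, pixels), "R" (3x3) and "t" (3): a world point X has camera coordinates R X + t. Camera axes: x right, y down, z forward; pixel columns grow to the right and rows downward; lengths in m; the calibration is good to about 2 mm. A picture is of the moment at which its call begins. There is no depth.
- env.close_job(): hands the job in; it is judged then, once.
Trained networks look in a picture, given as the dict that the camera call returned (one of the last four; its "shot" number tells which), for a name from the list of things; names that differ only in an ending like _2 or _b are one class to them, and where a whole thing is asked for, a point or a joint stands for the part that bears it (a point fixed in the world has none). Each returns a list of dicts, best first, with "conf" (0 to 1); they miss things now and then, are a little off and sometimes report something else, mostly with a low value. They report only what shows in the picture. A call takes as long as a camera call. They do not tell look-alikes from the thing itself.
- env.outline_of(target, picture): "mask" (384x512 bool, what is visible of it) and "bbox" ([centre column, centre row, width, height] in pixels, round what is visible of it).
- env.tip_of(target, picture): "pixel" ([column, row] in pixels: a listed point, or the origin of a listed thing).
The state is a dict: "time_s": time; "q": joint angles; "qvel": joint speeds; "joint_efforts": joint torques, N m; "position": TCP position; "tool_rot": TCP orientation; "ft_force": force on the tool from outside, world axes, zero at the start; "wrist_torque": the same for the moment, N m; "grip_width": finger opening in m; "gripper_force": force on a finger pad.
Only numpy, scipy, OpenCV 4.12 (cv2) and the standard library are available. Lean on these libraries where they do the work, as an engineer would, in place of code of your own. Each camera call takes 0.05 s, during which the arm holds its last target. There are 200 camera calls.

## Task

Switch on the vacuum hold-down first: swing the valve's lever handle from across the pipe until it lies in line with the pipe, against its stop. Then take the column with the square head out of the stand, find the model's one empty hole by feel with its foot and press it straight down fully home, so that its top is level with the three columns already planted. Let go, and leave the valve open and the other two pieces upright in the stand.

Things in the scene. Friction and masses are not known exactly. Their poses are not given: they have to be found in the camera images.
- valve_axis (a point): Ball valve, fixed to the table: a brass body in the middle of a level steel pipe bridge 170 mm long with both ends bent down to round feet; highest point of the pipe 50 mm, of the brass body 58 mm above the table. This point lies on the handle's vertical turning axis, at the handle's mid-height, 84 mm above the table. Its x axis runs along the pipe; its z is up. Position and yaw vary.
- valve_handle (a joint): Angle of the valve's lever handle in rad. 0 = shut: the handle points along -y of valve_axis, square across the pipe. It turns clockwise seen from above; at pi/2 (1.571, hard stop) it points along -x of valve_axis, above and in line with the pipe: open. It starts shut or nearly so (0 to 0.3), turns stiffly (about 0.2 N m, 3 N at the grip) and stays where it is left.
- handle_grip (a point): Point to push or pinch on the lever handle: middle of its black sleeve, 72 mm from the turning axis, 84 mm above the table. The sleeve is 60 mm long (40 to 100 mm from the axis), 14 mm wide and 12 mm high. This point's -y axis points outward along the handle from the turning axis.
- pavilion: Model of a pavilion, fixed: a 160 x 160 x 12 mm aluminium hold-down plate, on it a 150 x 150 x 36 mm plywood plinth (top 48 mm above the table) and three planted square-headed columns at (-50, 50), (-50, -50) and (50, -50) mm in its frame, tops 114 mm above the table, with a low card wall (top 78 mm) between the last two. The fourth corner, about (50, 50) mm, has the empty hole. Origin: centre of the underside, at table height; z up. Position varies, yaw takes any value.
- hole_nominal (a point): Nominal mouth centre of the empty blind hole, 48 mm above the table. The real hole is drilled in the middle of a 30 x 30 mm footing block, set flush and a little off its place in a 36 x 36 mm pocket of the plinth: it lies up to 3 mm aside of this point, any direction, and must be felt for or seen. Round, 20 mm wide, 28 mm deep, sharp unchamfered edge.
- stopper (a joint): Travel (m) of a tight dark wooden disc, 4 mm thick, in the hole. At 0 its top is 15 mm below the mouth; pushed with about 8 N it slides down 0.009, onto the hole's floor, and stays there. The column is fully home with its foot on it then, 24 mm below the mouth.
- column_center (a point): The column to plant, loose, light wood, 30 to 60 g: round shaft 18 mm in diameter with a plain flat foot, 74 mm long, and on it a square head 26 x 26 mm, 16 mm high (whole height 90 mm). This point is on its axis, half-way up, 45 mm above the foot; z along the shaft towards the head, x and y square to the head's side faces. It starts upright in one of the stand's three holes, foot 15 mm and top 105 mm above the table. In the model, its turn about its own axis is free.
- round_column_center (a point): A column of the same size but with a round head, 28 mm in diameter (stays in the stand). Point on its axis half-way up, 45 mm above its foot, z up.
- plain_dowel_center (a point): A plain dowel without a head, 18 mm in diameter and 90 mm long (stays in the stand). Point on its axis half-way up, z up.
- stand: Fixed wooden stand 180 x 50 x 30 mm with three round blind holes 22 mm wide and 15 mm deep, 60 mm apart in a row along its x axis; it holds the square-headed column, the round-headed one and the plain dowel upright in any order. Origin: centre of its underside, at table height; z up.
There are look-alikes about, which are no part of the job. Leave any blue look-alike of the part that bears plain_dowel_center alone. What is shaped like the part that bears round_column_center but purple is not meant.

How it is judged:
By the outcome, as a careful person would: the job done as asked, in the order asked, and still so for the second after the job is handed in, with the robot touching nothing.
It also fails if it takes over 67 s, if anything falls off the work surface, if the arm or the gripper's body presses on something with over 40 N, if the wrist force passes 120 N, or if a joint passes its speed limit or range.

## Working session

There is one attempt and no reset: what is moved stays moved. The work goes in short steps, Python scripts to look and compute and a tool call to move; the robot and the scene stay as the last step left them, time stands still between calls to the robot, and variables do not carry over. Pictures are saved under pics/ and viewed, at most 10 in all, crops included, and the job is handed in when it is done.

Besides the shell and the picture viewer there is one more tool, called after ">>>" as name([rows], argument=value, ...), one row to a line, values as JSON. move_arm: Moves the arm, as the interface text tells. Its arguments: {"type":"object","properties":{"plan":{"type":"array"},"squeeze":{"type":"number"}},"required":["plan"]}

```bash
mkdir -p pics
cat > h.py <<'E'
import numpy as np, cv2
from rig import env
def K(p):
    f=p["color"].shape[0]/2/np.tan(np.radians(p["fov_y"]/2)); return f,p["cx"],p["cy"]
def ray(p,px):
    f,cx,cy=K(p); R=np.array(p["R"]);t=np.array(p["t"])
    return -R.T@t, R.T@np.array([(px[0]-cx)/f,(px[1]-cy)/f,1])
def atz(p,px,z):
    o,d=ray(p,px); return o+d*(z-o[2])/d[2]
def proj(p,X):
    f,cx,cy=K(p); c=np.array(p["R"])@np.array(X)+np.array(p["t"]); return np.array([cx+f*c[0]/c[2],cy+f*c[1]/c[2]])
def save(p,n,crop=None,s=1):
    im=p["color"][:,:,::-1]
    if crop: im=im[crop[1]:crop[3],crop[0]:crop[2]]
    cv2.imwrite("pics/"+n,cv2.resize(im,None,fx=s,fy=s,interpolation=cv2.INTER_CUBIC))
def totool(X):
    "world point -> tool-frame shift in cm from measured TCP"
    s=env.observe(); return np.array(s["tool_rot"]).T@(np.array(X)-np.array(s["position"]))*100
E
python3 - <<'E'
from h import *
np.set_printoptions(precision=4,suppress=True)
Z=dict(valve_axis=.084,handle_grip=.084,pavilion=0,hole_nominal=.048,column_center=.06,round_column_center=.06,plain_dowel_center=.06,stand=0)
ims=[]
for c in("top","scene"):
    p=env.get_image(c); ims.append(cv2.copyMakeBorder(p["color"][:,:,::-1],0,0,0,0,0))
    for n,z in Z.items():
        print(c,n,[(np.round(d["pixel"],1),round(d["conf"],2),atz(p,d["pixel"],z)[:2]) for d in env.tip_of(n,p)[:3]])
    save(p,c+"0.png",s=1.5)
print(env.observe())
E
```

```text
top valve_axis [(array([108.8, 173.4]), 0.84, array([0.5361, 0.327 ])), (array([134.7, 181.7]), 0.41, array([0.517 , 0.2613]))]
top handle_grip [(array([131.9, 182.5]), 0.84, array([0.5148, 0.2682])), (array([239.5, 139.3]), 0.68, array([0.6318, 0.0032])), (array([343.3, 210. ]), 0.51, array([ 0.46  , -0.2603]))]
top pavilion [(array([249.9, 170.1]), 0.61, array([ 0.5666, -0.0239]))]
top hole_nominal [(array([239. , 138.8]), 0.82, array([0.6414, 0.0062]))]
top column_center [(array([356.3, 165.4]), 0.64, array([ 0.5773, -0.2988]))]
top round_column_center [(array([351.1, 186.2]), 0.61, array([ 0.5229, -0.2855])), (array([385. , 195.1]), 0.54, array([ 0.5023, -0.3726]))]
top plain_dowel_center [(array([343.9, 240.3]), 0.47, array([ 0.3846, -0.2677])), (array([344.5, 210.2]), 0.41, array([ 0.4609, -0.2688]))]
top stand [(array([346.5, 189.3]), 0.72, array([ 0.5211, -0.2878]))]
scene valve_axis [(array([336.1, 142.1]), 0.67, array([0.5556, 0.3307]))]
scene handle_grip [(array([316.3, 146.4]), 0.7, array([0.5218, 0.2668])), (array([178. , 231.2]), 0.57, array([ 0.4919, -0.2994])), (array
[... 623 characters left out ...]
 (array([155.6, 218.5]), 0.51, array([ 0.3871, -0.2752]))]
scene stand [(array([194.1, 260.9]), 0.82, array([ 0.5209, -0.2843]))]
{'time_s': 0.9, 'q': array([ 63.7545,  21.8079,  74.337 ,  -0.0003,  83.8583, -12.3351]), 'qvel': array([-0.005 ,  0.0164, -0.0169, -0.1732, -0.0333,  0.0197]), 'joint_efforts': array([ -0.0003, -44.8317, -23.146 ,  -0.0003,   0.0007,   0.    ]), 'position': array([0.1322, 0.5338, 0.2313]), 'tool_rot': array([[-0.9707,  0.2404, -0.    ],
       [ 0.2404,  0.9707, -0.0001],
       [ 0.    , -0.0001, -1.    ]]), 'ft_force': array([ 0.627 ,  0.2364, -0.2873]), 'wrist_torque': array([-0.0151,  0.0073, -0.0408]), 'gripper_force': 0.0, 'grip_width': 0.08546023762100516}
```

```bash
python3 -c "
import cv2
a=cv2.imread('pics/top0.png');b=cv2.imread('pics/scene0.png')
cv2.imwrite('pics/both.png',cv2.vconcat([cv2.resize(a[120:420,90:690],(800,400)),cv2.resize(b[130:430,168:768],(800,400))])[:800][:, :])
cv2.imwrite('pics/t1.png',cv2.resize(a[130:430,90:690],(800,400)));"
```

```text
(no output)
```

View pics/top0.png

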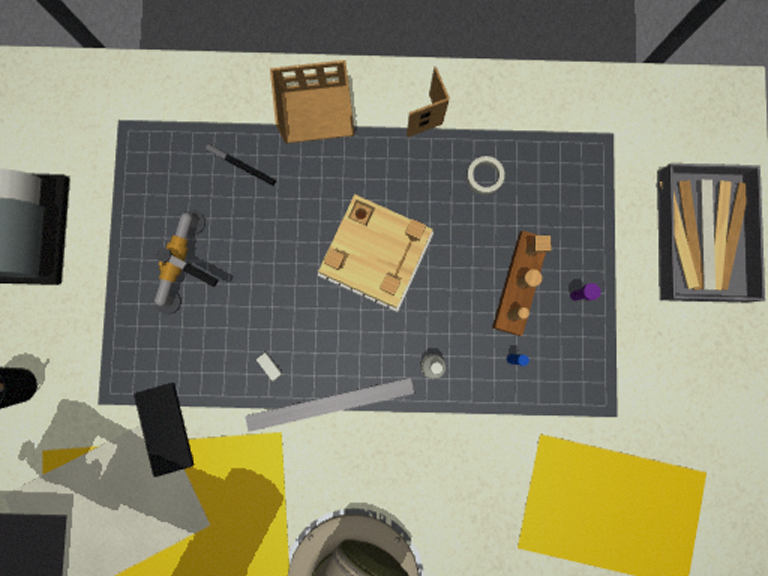

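View pics/scene0.png

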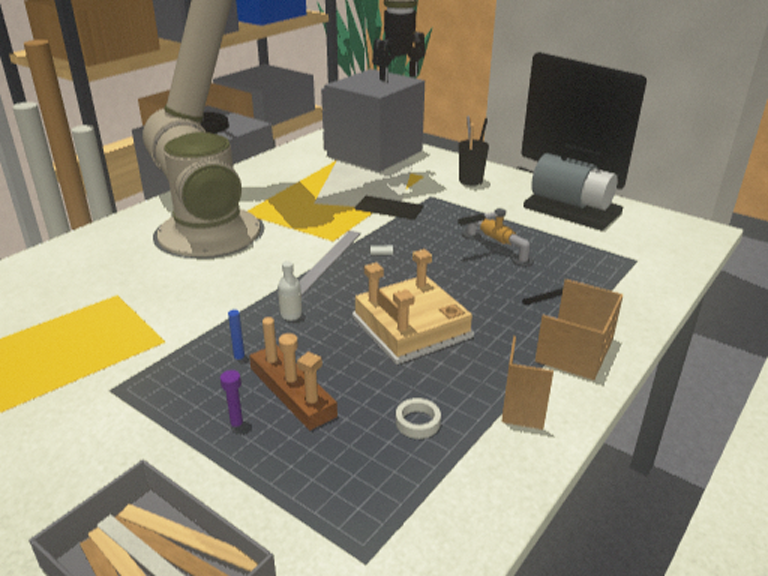

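The square-headed column is the far one in the stand (top0.png 541,243; scene0.png 311,365). The round-headed one (533,279), plain dowel (522,313), purple (590,291) and blue (517,359) are not meant. The valve is at (178,250) with its handle pointing right-down, and the empty hole is at (361,212). I'll start with the valve.

>>> move_arm([
  [0, 0, 0, -4.8, -1.7, 0.3, -1],
  [0, 0, 0, -9.5, -3.4, 0.6, -1],
  [0, 0, 0, -14.2, -5.1, 0.9, -1],
  [0, 0, 0, -19, -6.8, 1.2, -1],
  [0, 0, 0, -23.7, -8.5, 1.5, -1],
])

```text
time_s: 1.4
position: [0.3414, 0.3943, 0.2165]
tool_rot: [[-0.971, 0.24, 0.0], [0.24, 0.971, 0.0], [-0.0, 0.0, -1.0]]
ft_force: [-0.1, 1.1, -0.5]
grip_width: 0.0121
gripper_force: 0.0
```

>>> move_arm([
  [0, 0, 0, -4.8, -1.7, 0.3, -1],
  [0, 0, 0, -9.5, -3.4, 0.6, -1],
  [0, 0, 0, -14.2, -5.1, 0.9, -1],
  [0, 0, 0, -19, -6.8, 1.2, -1],
  [0, 0, 0, -23.7, -8.5, 1.5, -1],
])

```text
time_s: 1.9
position: [0.5493, 0.2559, 0.2016]
tool_rot: [[-0.971, 0.241, 0.0], [0.241, 0.971, 0.0], [-0.0, 0.0, -1.0]]
ft_force: [0.1, 1.0, 0.4]
grip_width: 0.0001
gripper_force: 0.0
```

Run:
```python
from h import *
np.set_printoptions(precision=4,suppress=True)
p=env.get_image("wrist"); save(p,"w1.png",s=1.5)
for n,z in dict(valve_axis=.084,handle_grip=.084,valve_handle=.084).items():
    try: print(n,[(np.round(d["pixel"],1),round(d["conf"],2),atz(p,d["pixel"],z)[:2]) for d in env.tip_of(n,p)[:3]])
    except Exception as e: print(e)
s=env.observe();print(s["time_s"],s["position"],s["tool_rot"], ray(p,(256,192)))
```

```text
valve_axis [(array([333.4, 168.4]), 0.71, array([0.5495, 0.3261]))]
handle_grip [(array([251.9, 147.4]), 0.7, array([0.5166, 0.2653]))]
it knows: column_center, handle_grip, hole_nominal, pavilion, plain_dowel_center, round_column_center, stand, valve_axis
2.05 [0.5496 0.2554 0.2006] [[-0.9698  0.2441 -0.0009]
 [ 0.2441  0.9698 -0.0004]
 [ 0.0008 -0.0006 -1.    ]] (array([0.4706, 0.2751, 0.3445]), array([ 0.3047, -0.0564, -0.951 ]))
```

View pics/w1.png

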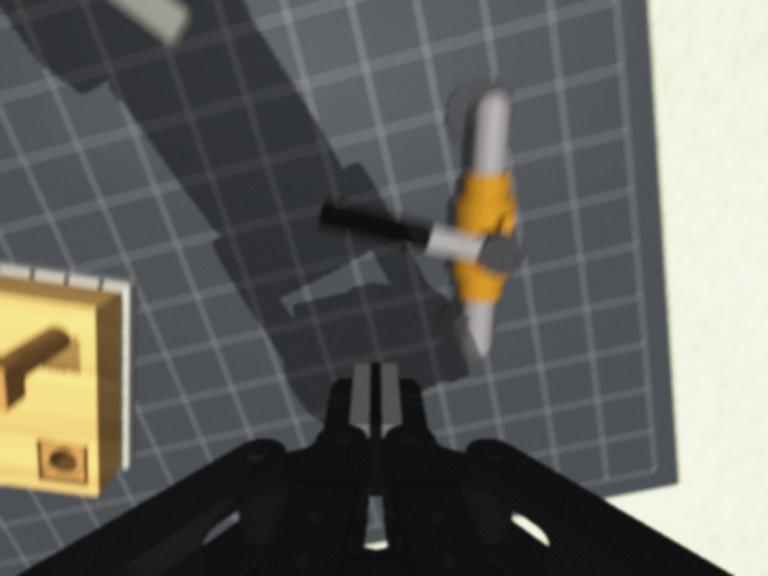

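The wrist view shows the valve stem at (500,250) and the handle pointing left to (322,213), on a pipe running nearly vertically. I'll push from behind, meaning the image's lower side, and sweep up.

```bash
cat > rows.py <<'E'
from h import *
from scipy.spatial.transform import Rotation as Ro
A=np.array([.5495,.3261])
def pose(phi,d,z,r=.075):
    a=np.radians(phi);u=np.array([np.cos(a),np.sin(a)]);c=A+r*u+d*np.array([-u[1],u[0]])
    b=a-np.pi/2; x=[np.cos(b),np.sin(b),0]; R=np.array([x,np.cross([0,0,-1],x),[0,0,-1]]).T
    return R,np.array([*c,z])
def rel(P0,P):
    return np.round(np.r_[Ro.from_matrix(P0[0].T@P[0]).as_rotvec(degrees=True),P0[0].T@(P[1]-P0[1])*100],2).tolist()
E
python3 - <<'E'
from rows import *
s=env.observe();P=(np.array(s["tool_rot"]),np.array(s["position"]))
e=pose(-117,.036,.07); print("a",rel(P,e),rel(P,pose(-117,.036,.13)))
phi=-117;d=.019;cur=e
for c in range(2):
    base=cur
    for i in range(5):
        phi-=8; cur=pose(phi,d,.07); print(c,phi,rel(base,cur))
E
```

```text
a [-0.04, -0.04, 12.87, -0.11, -1.25, 13.06] [-0.04, -0.04, 12.87, -0.11, -1.25, 7.06]
0 -125 [0.0, 0.0, 8.0, 2.76, -0.19, 0.0]
0 -133 [0.0, 0.0, 16.0, 3.84, -0.23, 0.0]
0 -141 [0.0, 0.0, 24.0, 4.91, -0.12, 0.0]
0 -149 [0.0, 0.0, 32.0, 5.96, 0.13, 0.0]
0 -157 [0.0, 0.0, 40.0, 6.97, 0.53, 0.0]
1 -165 [0.0, 0.0, 8.0, 1.06, -0.19, 0.0]
1 -173 [0.0, 0.0, 16.0, 2.14, -0.23, 0.0]
1 -181 [0.0, 0.0, 24.0, 3.21, -0.12, 0.0]
1 -189 [0.0, 0.0, 32.0, 4.26, 0.13, 0.0]
1 -197 [0.0, 0.0, 40.0, 5.27, 0.53, 0.0]
```

>>> move_arm([
  [0, 0, 6.5, -0.1, -1.2, 4, -1],
  [0, 0, 12.9, -0.1, -1.2, 8, -1],
  [0, 0, 12.9, -0.1, -1.2, 11, -1],
  [0, 0, 12.9, -0.1, -1.2, 13, -1],
  [0, 0, 12.9, -0.1, -1.2, 13, -1],
])

```text
time_s: 2.55
position: [0.5437, 0.2459, 0.0693]
tool_rot: [[-0.893, 0.45, -0.005], [0.45, 0.893, -0.001], [0.004, -0.003, -1.0]]
ft_force: [0.8, 0.0, 0.6]
grip_width: -0.0004
gripper_force: 0.0
```

>>> move_arm([
  [0, 0, 8, 2.8, -0.2, 0, -1],
  [0, 0, 16, 3.8, -0.2, 0, -1],
  [0, 0, 24, 4.9, -0.1, 0, -1],
  [0, 0, 32, 6, 0.1, 0, -1],
  [0, 0, 40, 7, 0.5, 0, -1],
])

```text
time_s: 3.05
position: [0.4859, 0.2821, 0.0734]
tool_rot: [[-0.389, 0.921, 0.004], [0.921, 0.389, 0.0], [-0.001, 0.003, -1.0]]
ft_force: [2.8, -2.5, -1.2]
grip_width: -0.0001
gripper_force: 1.6
```

>>> move_arm([
  [0, 0, 8, 1.1, -0.2, 0, -1],
  [0, 0, 16, 2.1, -0.2, 0, -1],
  [0, 0, 24, 3.2, -0.1, 0, -1],
  [0, 0, 32, 4.3, 0.1, 0, -1],
  [0, 0, 40, 5.3, 0.5, 0, -1],
])

```text
time_s: 3.55
position: [0.4689, 0.3305, 0.0732]
tool_rot: [[0.293, 0.956, 0.001], [0.956, -0.293, -0.006], [-0.006, 0.002, -1.0]]
ft_force: [0.0, -58.8, 13.0]
grip_width: -0.0001
gripper_force: 29.0
```

>>> move_arm([
  [0, 0, 1, 0.2, 0, 0, -1],
  [0, 0, 2, 0.4, 0, 0, -1],
])

```text
time_s: 3.75
position: [0.4686, 0.3301, 0.0731]
tool_rot: [[0.321, 0.947, -0.005], [0.947, -0.321, -0.014], [-0.015, -0.0, -1.0]]
ft_force: [-8.2, -45.3, 16.0]
grip_width: -0.0001
gripper_force: 22.9
```

Run:
```python
from h import *
p=env.get_image("wrist"); save(p,"w2.png",s=1.5)
```

```text
(no output)
```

View pics/w2.png

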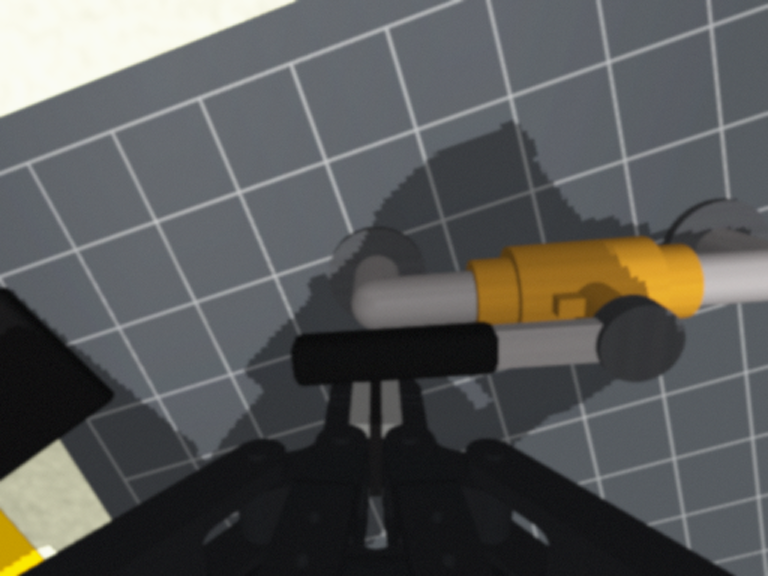

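The handle lies parallel to the pipe and the push force jumped to about 50 N, so it is on its stop. I'll back off, then go over the hole for a look on the way to the stand.

>>> move_arm([
  [0, 0, 0, -3, 0, 0, -1],
  [0, 0, 0, -4, 0, -4, -1],
  [0, 0, -8, -4, 0, -9, -1],
  [0, 0, -16, -4, 0, -14, -1],
  [0, 0, -24, -4, 0, -17.5, -1],
])

```text
time_s: 4.3
position: [0.4573, 0.2987, 0.2521]
tool_rot: [[-0.097, 0.995, 0.006], [0.995, 0.097, 0.002], [0.002, 0.006, -1.0]]
ft_force: [0.3, -0.0, 0.5]
grip_width: 0.0
gripper_force: 0.0
```

>>> move_arm([
  [0, 0, -8, -3.7, 1.9, 0, 0.2],
  [0, 0, -16, -7.3, 3.9, 0, 0.2],
  [0, 0, -24, -11, 5.8, 0, 0.2],
  [0, 0, -32, -14.7, 7.8, 0, 0.2],
  [0, 0, -40, -18.3, 9.7, 0, 0.2],
])

```text
time_s: 4.8
position: [0.5711, 0.1238, 0.2486]
tool_rot: [[-0.714, 0.7, 0.003], [0.7, 0.714, 0.0], [-0.002, 0.002, -1.0]]
ft_force: [0.3, 0.3, 0.4]
grip_width: 0.0511
gripper_force: 0.0
```

>>> move_arm([
  [0, 0, -7.7, -4.1, -0.9, 0, 0.2],
  [0, 0, -15.4, -8.1, -1.7, 0, 0.2],
  [0, 0, -23.1, -12.2, -2.6, 0, 0.2],
  [0, 0, -30.8, -16.2, -3.5, 0, 0.2],
  [0, 0, -30.8, -16.2, -3.5, 0, 0.2],
])

```text
time_s: 5.3
position: [0.6624, -0.018, 0.2472]
tool_rot: [[-0.97, 0.242, 0.001], [0.242, 0.97, -0.001], [-0.002, -0.001, -1.0]]
ft_force: [-0.3, 0.7, -0.7]
grip_width: 0.0511
gripper_force: 0.0
```

Run:
```python
from h import *
np.set_printoptions(precision=4,suppress=True)
p=env.get_image("wrist"); save(p,"w3.png",s=1.5); np.save("p3.npy",p,allow_pickle=True)
for n,z in dict(hole_nominal=.048,pavilion=0).items():
    print(n,[(np.round(d["pixel"],1),round(d["conf"],2),atz(p,d["pixel"],z)[:2]) for d in env.tip_of(n,p)[:3]])
s=env.observe();print(s["time_s"],s["position"],s["tool_rot"],s["ft_force"],s["wrist_torque"])
t=env.get_image("top");
for n in("valve_axis","handle_grip"): print(n,[(np.round(d["pixel"],1),round(d["conf"],2),atz(t,d["pixel"],.084)[:2]) for d in env.tip_of(n,t)[:2]])
```

```text
hole_nominal [(array([266.3, 137.1]), 0.65, array([0.6374, 0.0054]))]
pavilion [(array([223.3,  81.8]), 0.73, array([ 0.5724, -0.0272]))]
5.45 [ 0.6607 -0.0134  0.2478] [[-0.9702  0.2425  0.0012]
 [ 0.2425  0.9702  0.0001]
 [-0.0011  0.0004 -1.    ]] [-0.083  -0.1489  0.8314] [-0.0139  0.0008  0.0081]
valve_axis [(array([108.9, 170.8]), 0.71, array([0.5427, 0.3271]))]
handle_grip [(array([100.1, 197.2]), 0.76, array([0.476 , 0.3448]))]
```

View pics/w3.png

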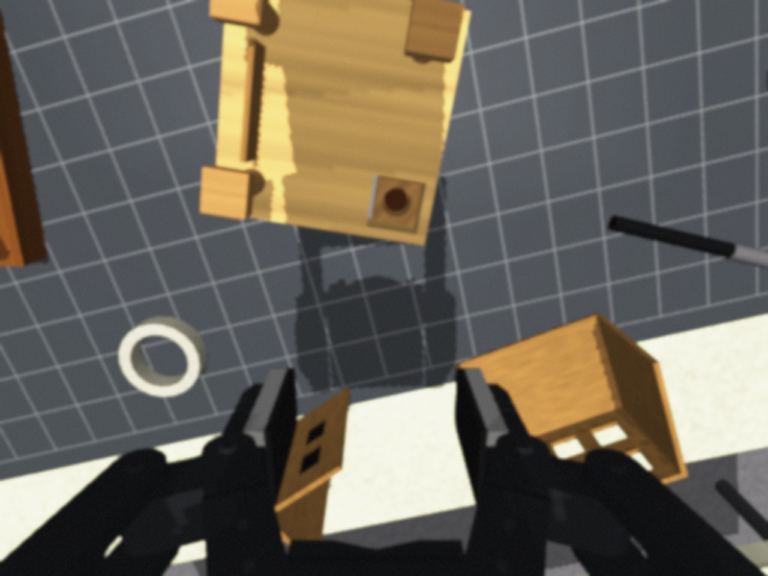

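The wrist view shows the hole mouth at about (396,201) in its offset footing block, which matches the network. Now to the stand.

>>> move_arm([
  [0, 0, 0, -0.3, -4.9, 0, 0.2],
  [0, 0, 0, -0.6, -9.8, 0, 0.2],
  [0, 0, 0, -0.9, -14.7, 0, 0.2],
  [0, 0, 0, -1.2, -19.6, 0, 0.2],
  [0, 0, 0, -1.5, -24.4, 0, 0.2],
])

```text
time_s: 6.1
position: [0.6159, -0.2554, 0.2474]
tool_rot: [[-0.97, 0.241, 0.001], [0.241, 0.97, -0.0], [-0.001, -0.0, -1.0]]
ft_force: [0.8, 0.0, 0.1]
grip_width: 0.0514
gripper_force: 0.0
```

>>> move_arm([
  [0, 0, 0, 0, -2.5, 1, 0.2],
  [0, 0, 0, 0, -4.8, 3, 0.2],
  [0, 0, 0, 0, -4.8, 3, 0.2],
  [0, 0, 0, 0, -4.8, 3, 0.2],
])

```text
time_s: 6.5
position: [0.605, -0.3003, 0.217]
tool_rot: [[-0.97, 0.242, 0.0], [0.242, 0.97, 0.0], [0.0, 0.0, -1.0]]
ft_force: [0.3, -0.3, 0.2]
grip_width: 0.0513
gripper_force: 0.0
```

Run:
```python
from h import *
np.set_printoptions(precision=4,suppress=True)
# hole mouth from the previous picture
p=np.load("p3.npy",allow_pickle=True).item()
g=cv2.cvtColor(p["color"],cv2.COLOR_RGB2GRAY); print(g[128:142:2,246:286:2])
m=np.zeros_like(g);m[122:148,250:280]=(g[122:148,250:280]<75)
n,l,st,c=cv2.connectedComponentsWithStats(m); print(st,c,[atz(p,x,.048)[:2] for x in c[1:]])
im=[p["color"][110:165,235:295]]
p=env.get_image("wrist"); 
for n,z in dict(column_center=.06,stand=0,round_column_center=.06).items():
    print(n,[(np.round(d["pixel"],1),round(d["conf"],2),atz(p,d["pixel"],z)[:2]) for d in env.tip_of(n,p)[:3]])
s=env.observe();print(s["time_s"],s["position"],s["tool_rot"])
np.save("p4.npy",p,allow_pickle=True)
a=cv2.resize(im[0],(600*60//60//2,275));b=cv2.resize(p["color"],(512,384))
c=np.zeros((384,812,3),np.uint8);c[:,:512]=b;c[:275,512:]=a
cv2.imwrite("pics/w4.png",c[:,:800,::-1])
```

```text
[[159 150 120 111 114  99  60  41  37  34  37  45  84 112 115 112 112  99
  113 149]
 [159 146 117 113 113  80  40  35  36  37  37  37  59  93 110 114 111  98
  123 151]
 [158 145 114 115 106  67  36  34  37  37  34  37  50  76 103 114 108  99
  135 157]
 [154 138 113 111  98  67  37  35  36  38  36  35  44  67  99 112 106 102
  144 161]
 [153 132 110 104  92  71  45  37  36  37  37  36  49  72 100 109 101 109
  151 163]
 [153 128 103  99  93  77  57  43  38  38  38  46  65  82 106 108  99 118
  155 159]
 [147 120  97  98 101  90  75  65  55  55  60  69  77  95 107 103  96 126
  156 158]]
[[     0      0    512    384 196384]
 [   256    125     17     17    224]] [[255.4905 191.5661]
 [263.8348 133.5179]] [array([0.6332, 0.0037])]
column_center [(array([243.6, 151.5]), 0.74, array([ 0.5811, -0.3007]))]
stand []
round_column_center [(array([134.3,  87.3]), 0.56, array([ 0.5029, -0.3795]))]
6.7 [ 0.6055 -0.3     0.2178] [[-0.9707  0.2405  0.0015]
 [ 0.2405  0.9707 -0.0009]
 [-0.0017 -0.0005 -1.    ]]
```

View pics/w4.png

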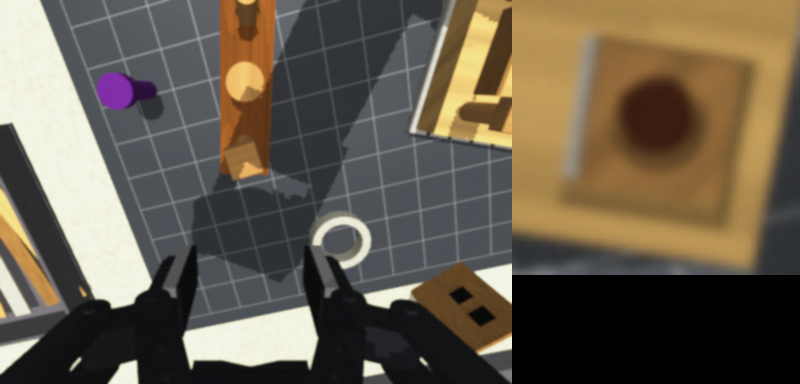

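The square head shows at about (243,157) beyond the round head (245,82). Purple is at (115,90). I'll make one enlarged crop to confirm it and measure the head's yaw.

Run:
```python
from h import *
from scipy.optimize import minimize
p=np.load("p4.npy",allow_pickle=True).item()
g=cv2.GaussianBlur(cv2.cvtColor(p["color"],cv2.COLOR_RGB2GRAY),(3,3),0).astype(float)
def quad(v):
    a=v[2]+np.arange(4)*np.pi/2+np.pi/4; r=.013*2**.5
    return np.array([proj(p,[v[0]+r*np.cos(b),v[1]+r*np.sin(b),.105]) for b in a])
def cost(v):   # mean contrast inside vs rim outside
    q=quad(v);c=q.mean(0);m=lambda s:cv2.fillConvexPoly(np.zeros(g.shape,np.uint8),np.int32(((q-c)*s+c)*16+.5),1,cv2.LINE_8,4).astype(bool)
    i=m(.95);o=m(1.3)&~m(1.05); return -(g[i].mean()-g[o].mean())+g[i].std()
best=min((minimize(cost,[x,y,a],method="Nelder-Mead",options=dict(initial_simplex=[[x,y,a],[x+.004,y,a],[x,y+.004,a],[x,y,a+.2]])) for x in(.577,.583) for y in(-.302,-.296) for a in np.radians([0,20,40,60,80])),key=lambda r:r.fun)
print(best.x[:2],np.degrees(best.x[2])%90,best.fun)
im=p["color"][90:220,160:330,::-1];S=4.6;im=cv2.resize(im,None,fx=S,fy=S,interpolation=cv2.INTER_CUBIC)
cv2.polylines(im,[np.int32((quad(best.x)-[160,90]+.5)*S)],True,(0,255,0),1);cv2.imwrite("pics/c5.png",im)
```

```text
[ 0.58083213 -0.30010368] 2.495330404894318 -25.033875913732725
```

View pics/c5.png

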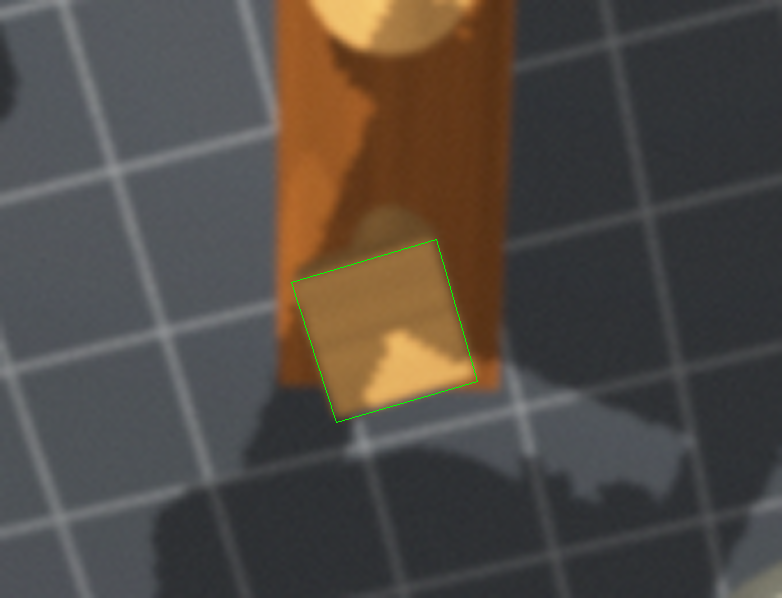

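The square head is confirmed: flat-sided and alone at the end of the stand. The fit gives its centre at (0.5808, -0.3001) with a yaw of 2.5°.

>>> move_arm([
  [0, 0, -8.2, 2.4, -0.6, 0, 0.2],
  [0, 0, -16.4, 2.4, -0.6, 4, 0.2],
  [0, 0, -16.4, 2.4, -0.6, 8.5, 0.2],
  [0, 0, -16.4, 2.4, -0.6, 12, 0.2],
  [0, 0, -16.4, 2.4, -0.6, 14, 0.2],
])

```text
time_s: 7.2
position: [0.5797, -0.2998, 0.0742]
tool_rot: [[-0.999, -0.043, -0.002], [-0.043, 0.999, 0.002], [0.002, 0.002, -1.0]]
ft_force: [0.5, 0.0, 0.4]
grip_width: 0.0512
gripper_force: 0.0
```

>>> move_arm([
  [0, 0, 0, 0, 0, 0, 0.2],
  [0, 0, 0, 0, 0, 0, -1],
  [0, 0, 0, 0, 0, 0, -1],
  [0, 0, 0, 0, 0, 0, -1],
  [0, 0, 0, 0, 0, 0, -1],
], squeeze=60)

```text
time_s: 7.7
position: [0.581, -0.3016, 0.0788]
tool_rot: [[-0.999, -0.042, 0.003], [-0.042, 0.999, -0.002], [-0.003, -0.002, -1.0]]
ft_force: [-0.8, 0.6, 6.8]
grip_width: 0.0251
gripper_force: 59.6
```

>>> move_arm([
  [0, 0, 0, 0, 0, -2, -1],
  [0, 0, 0, 0, 0, -6, -1],
  [0, 0, 0, 0, 0, -10, -1],
  [0, 0, 0, 0, 0, -13.5, -1],
  [0, 0, 0, -1.2, 3, -14, -1],
])

```text
time_s: 8.2
position: [0.5912, -0.2741, 0.2223]
tool_rot: [[-0.999, -0.038, 0.007], [-0.038, 0.999, -0.007], [-0.007, -0.007, -1.0]]
ft_force: [-0.1, 0.8, -1.2]
grip_width: 0.025
gripper_force: 59.0
```

>>> move_arm([
  [0, 0, 0, -1.6, 4.4, 0, -1],
  [0, 0, 0, -3.2, 8.8, 0, -1],
  [0, 0, 0, -4.8, 13.2, 0, -1],
  [0, 0, 0, -6.3, 17.6, 0, -1],
  [0, 0, 0, -7.9, 22, 0, -1],
])

```text
time_s: 8.7
position: [0.6609, -0.0459, 0.2175]
tool_rot: [[-0.999, -0.041, 0.001], [-0.041, 0.999, -0.0], [-0.001, -0.0, -1.0]]
ft_force: [0.3, -0.1, 0.2]
grip_width: 0.025
gripper_force: 59.0
```

>>> move_arm([
  [0, 0, 0, -1, 3, 0, -1],
  [0, 0, 0, -1.6, 5, 0, -1],
  [0, 0, 0, -1.6, 5, 0, -1],
  [0, 0, 0, -1.6, 5, 0, -1],
])

```text
time_s: 9.1
position: [0.6745, 0.0028, 0.217]
tool_rot: [[-0.999, -0.042, 0.0], [-0.042, 0.999, -0.0], [-0.0, -0.0, -1.0]]
ft_force: [0.3, -0.2, 0.2]
grip_width: 0.0247
gripper_force: 59.0
```

Run:
```python
from h import *
from scipy.optimize import minimize
np.set_printoptions(precision=4,suppress=True)
p=env.get_image("wrist");np.save("p6.npy",p,allow_pickle=True)
P=np.mean([env.observe()["position"] for _ in range(5)],0);s=env.observe()
print(s["time_s"],P,s["position"],s["ft_force"],s["wrist_torque"],s["grip_width"])
for n,z in dict(hole_nominal=.048,pavilion=0).items():
    print(n,[(np.round(d["pixel"],1),round(d["conf"],2),atz(p,d["pixel"],z)[:2]) for d in env.tip_of(n,p)[:3]])
h=env.tip_of("hole_nominal",p)[0]["pixel"];x,y=map(int,h);x0,y0=x-60,max(y-50,0)
im=p["color"][y0:y+50,x0:x+60,::-1];S=6;im=cv2.resize(im,None,fx=S,fy=S,interpolation=cv2.INTER_CUBIC)
c=atz(p,h,.048)
full=cv2.resize(p["color"],(480,360))[:,:,::-1]
print(x0,y0)
cv2.imwrite("pics/h6.png",im)
```

```text
9.15 [0.6744 0.0021 0.2169] [0.6744 0.0021 0.2169] [-0.4825  0.0331 -0.6642] [-0.0121 -0.0203 -0.011 ] 0.02544800350163936
hole_nominal [(array([254.3, 132.8]), 0.82, array([0.6355, 0.005 ]))]
pavilion [(array([228.3,  61.7]), 0.97, array([ 0.5708, -0.0242]))]
194 82
```

View pics/h6.png

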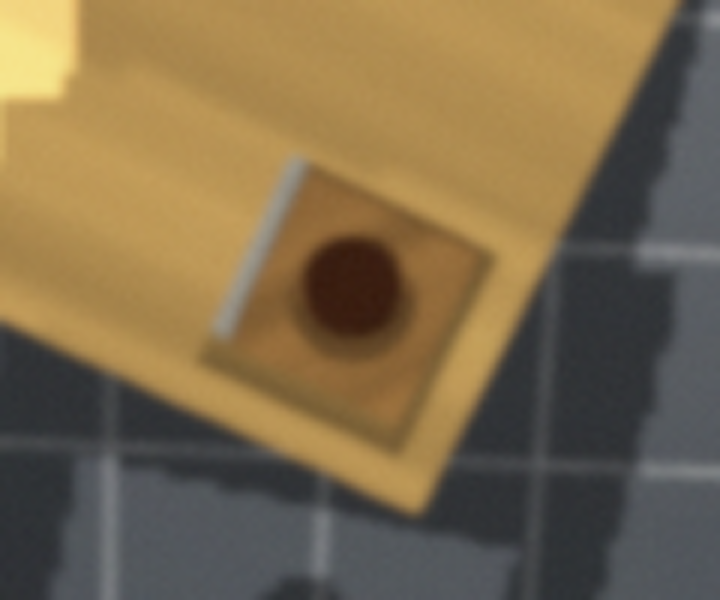

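The mouth is the dark disc plus the brown ring: centre about (352,299), diameter about 124 px in the crop, and it matches the block's centre.

Run:
```python
from h import *
np.set_printoptions(precision=4,suppress=True)
p=np.load("p6.npy",allow_pickle=True).item(); px=(194+352/6-.5,82+299/6-.5)
print(px,atz(p,px,.048))
L=[];H=[];Z=[]
for _ in range(6):
    q=env.get_image("top" if _ else "wrist"); s=env.observe();L.append(s["position"])
    if not _: print("again",atz(q,px,.048))
print(np.array(L),np.mean(L,0)); R=np.array(s["tool_rot"])
h=atz(p,px,.048); d=R.T@(h-np.mean(L,0))*100; print(d,R)
```

```text
(252.16666666666666, 131.33333333333334) [0.6343 0.0029 0.048 ]
again [0.6341 0.0019 0.048 ]
[[0.6744 0.0018 0.2168]
 [0.6744 0.002  0.2167]
 [0.6745 0.0022 0.2167]
 [0.6745 0.0023 0.2167]
 [0.6745 0.0025 0.2167]
 [0.6745 0.0026 0.2166]] [0.6745 0.0022 0.2167]
[ 4.0161  0.2288 16.8686] [[-0.9991 -0.0413  0.    ]
 [-0.0413  0.9991 -0.    ]
 [-0.     -0.     -1.    ]]
```

>>> move_arm([
  [0, 0, 0, 2, 0.05, 2, -1],
  [0, 0, 0, 4, 0.1, 5, -1],
  [0, 0, 0, 4, 0.1, 8, -1],
  [0, 0, 0, 4, 0.1, 9.8, -1],
  [0, 0, 0, 4, 0.1, 9.8, -1],
])

```text
time_s: 10.1
position: [0.6333, 0.0023, 0.1162]
tool_rot: [[-0.999, -0.041, -0.005], [-0.042, 0.999, 0.001], [0.005, 0.001, -1.0]]
ft_force: [0.1, -0.2, 0.5]
grip_width: 0.0246
gripper_force: 59.0
```

>>> move_arm([
  [0, 0, 0, 0, 0, 0.2, -1],
  [0, 0, 0, 0, 0, 0.4, -1],
  [0, 0, 0, 0, 0, 0.6, -1],
  [0, 0, 0, 0, 0, 0.7, -1],
  [0, 0, 0, 0, 0, 0.7, -1],
])

```text
time_s: 10.6
position: [0.6346, 0.0022, 0.1118]
tool_rot: [[-0.999, -0.042, 0.0], [-0.042, 0.999, -0.0], [-0.0, -0.0, -1.0]]
ft_force: [0.6, 0.3, -0.9]
grip_width: 0.0247
gripper_force: 59.0
```

>>> move_arm([
  [0, 0, 0, 0, 0, 0.1, -1],
  [0, 0, 0, 0, 0, 0.2, -1],
  [0, 0, 0, 0, 0, 0.3, -1],
  [0, 0, 0, 0, 0, 0.3, -1],
])

```text
time_s: 11.0
position: [0.6345, 0.0022, 0.1084]
tool_rot: [[-0.999, -0.042, -0.0], [-0.042, 0.999, 0.0], [0.0, 0.0, -1.0]]
ft_force: [-0.5, -0.3, -1.5]
grip_width: 0.0249
gripper_force: 59.0
```

>>> move_arm([
  [0, 0, 0, 0, 0, 0.1, -1],
  [0, 0, 0, 0, 0, 0.2, -1],
  [0, 0, 0, 0, 0, 0.4, -1],
  [0, 0, 0, 0, 0, 0.4, -1],
])

```text
time_s: 11.4
position: [0.6344, 0.0023, 0.1042]
tool_rot: [[-0.999, -0.042, -0.001], [-0.042, 0.999, 0.0], [0.001, 0.0, -1.0]]
ft_force: [0.1, 0.1, -0.1]
grip_width: 0.0252
gripper_force: 59.0
```

The foot has gone 8 mm below the mouth with no force, so it is in the hole. Next I press down onto the stopper.

>>> move_arm([
  [0, 0, 0, 0, 0, 0.2, -1],
  [0, 0, 0, 0, 0, 0.4, -1],
  [0, 0, 0, 0, 0, 0.6, -1],
  [0, 0, 0, 0, 0, 0.8, -1],
  [0, 0, 0, 0, 0, 0.8, -1],
])

```text
time_s: 11.9
position: [0.6346, 0.0023, 0.0965]
tool_rot: [[-0.999, -0.042, 0.0], [-0.042, 0.999, 0.0], [-0.0, 0.0, -1.0]]
ft_force: [0.1, -0.3, -0.6]
grip_width: 0.0246
gripper_force: 59.1
```

>>> move_arm([
  [0, 0, 0, 0, 0, 0.2, -1],
  [0, 0, 0, 0, 0, 0.4, -1],
  [0, 0, 0, 0, 0, 0.4, -1],
])

```text
time_s: 12.2
position: [0.6348, 0.0022, 0.0934]
tool_rot: [[-0.999, -0.042, 0.001], [-0.042, 0.999, -0.0], [-0.001, -0.0, -1.0]]
ft_force: [-1.9, 1.1, 5.2]
grip_width: 0.0252
gripper_force: 59.8
```

>>> move_arm([
  [0, 0, 0, 0, 0, 0.2, -1],
  [0, 0, 0, 0, 0, 0.4, -1],
  [0, 0, 0, 0, 0, 0.6, -1],
  [0, 0, 0, 0, 0, 0.6, -1],
])

```text
time_s: 12.6
position: [0.6348, 0.0023, 0.0876]
tool_rot: [[-0.999, -0.042, 0.001], [-0.042, 0.999, -0.0], [-0.001, -0.0, -1.0]]
ft_force: [-1.6, 0.9, 7.1]
grip_width: 0.0252
gripper_force: 59.9
```

>>> move_arm([
  [0, 0, 0, 0, 0, 0.1, -1],
  [0, 0, 0, 0, 0, 0.2, -1],
  [0, 0, 0, 0, 0, 0.3, -1],
  [0, 0, 0, 0, 0, 0.3, -1],
])

```text
time_s: 13.0
position: [0.6356, 0.0023, 0.0875]
tool_rot: [[-0.999, -0.042, 0.005], [-0.042, 0.999, -0.001], [-0.005, -0.001, -1.0]]
ft_force: [-5.5, 1.5, 24.9]
grip_width: 0.0253
gripper_force: 62.3
```

The force rose to 25 N with no further motion at z = 0.0875, 9 mm below first contact, so the column is home. Next: release, retreat and check.

>>> move_arm([
  [0, 0, 0, 0, 0, -0.2, -1],
  [0, 0, 0, 0, 0, -0.2, 0.3],
  [0, 0, 0, 0, 0, -0.2, 0.3],
  [0, 0, 0, 0, 0, -0.2, 0.3],
  [0, 0, 0, 0, 0, -0.2, 0.3],
])

```text
time_s: 13.5
position: [0.6344, 0.0022, 0.0852]
tool_rot: [[-0.999, -0.042, -0.001], [-0.042, 0.999, 0.0], [0.001, 0.0, -1.0]]
ft_force: [0.2, -0.7, 1.1]
grip_width: 0.0556
gripper_force: 0.0
```

>>> move_arm([
  [0, 0, 0, 0, 0, -2, 0.3],
  [0, 0, 0, 0, 0, -5, 0.3],
  [0, 0, 0, 0, 0, -9, 0.3],
  [0, 0, 0, -2, 0, -13, 0.3],
  [0, 0, 0, -5, 0, -14, 0.3],
])

```text
time_s: 14.0
position: [0.6855, 0.0043, 0.2317]
tool_rot: [[-0.999, -0.042, 0.008], [-0.042, 0.999, -0.001], [-0.008, -0.002, -1.0]]
ft_force: [1.1, 0.0, 1.4]
grip_width: 0.0555
gripper_force: 0.0
```

Run:
```python
from h import *
np.set_printoptions(precision=4,suppress=True)
p=env.get_image("wrist");t=env.get_image("top");s=env.get_image("scene")
for n in("valve_axis","handle_grip"): print(n,[(round(d["conf"],2),atz(t,d["pixel"],.084)[:2]) for d in env.tip_of(n,t)[:2]])
o=env.observe();print(o["time_s"],o["position"],o["ft_force"],o["grip_width"])
a=p["color"][:300,110:410];b=s["color"][150:300,145:345]
c=np.hstack([cv2.resize(a,(400,400)),cv2.resize(b,(400,300),interpolation=cv2.INTER_CUBIC)[:, :] if 0 else cv2.copyMakeBorder(cv2.resize(b,(400,300),interpolation=cv2.INTER_CUBIC),0,100,0,0,0)])
cv2.imwrite("pics/end.png",c[:,:,::-1])
```

```text
valve_axis [(0.59, array([0.5412, 0.3253]))]
handle_grip [(0.51, array([0.4693, 0.3439]))]
14.25 [0.6837 0.0044 0.2242] [-0.4316  0.3313  0.7694] 0.055630267400707596
```

View pics/end.png

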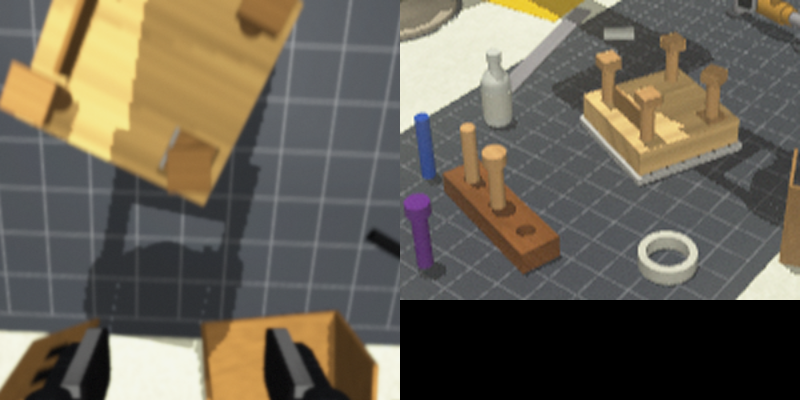

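All four columns stand and the other two pieces are still upright in the stand. The handle points along the pipe. I'll confirm the height by pressing the head's top with shut fingers, where 114 mm is expected.

>>> move_arm([
  [0, 0, 0, 2.5, 0, 0, -1],
  [0, 0, 0, 4.9, 0, 3, -1],
  [0, 0, 0, 4.9, 0, 7, -1],
  [0, 0, 0, 4.9, 0, 10, -1],
  [0, 0, 0, 4.9, 0, 10.3, -1],
])

```text
time_s: 14.75
position: [0.6325, 0.0026, 0.1185]
tool_rot: [[-0.999, -0.041, -0.009], [-0.041, 0.999, 0.002], [0.009, 0.002, -1.0]]
ft_force: [-0.3, 0.3, 0.7]
grip_width: -0.0001
gripper_force: 0.0
```

>>> move_arm([
  [0, 0, 0, 0, 0, 0.2, -1],
  [0, 0, 0, 0, 0, 0.5, -1],
  [0, 0, 0, 0, 0, 0.7, -1],
  [0, 0, 0, 0, 0, 0.9, -1],
  [0, 0, 0, 0, 0, 0.9, -1],
])

```text
time_s: 15.25
position: [0.6358, 0.0022, 0.1141]
tool_rot: [[-0.999, -0.042, 0.001], [-0.042, 0.999, -0.0], [-0.001, -0.0, -1.0]]
ft_force: [0.4, -0.1, 0.9]
grip_width: -0.0002
gripper_force: 0.3
```

>>> move_arm([
  [0, 0, 0, 0, 0, 0.1, -1],
  [0, 0, 0, 0, 0, 0.2, -1],
  [0, 0, 0, 0, 0, 0.3, -1],
  [0, 0, 0, 0, 0, 0.3, -1],
])

```text
time_s: 15.65
position: [0.6372, 0.0019, 0.1139]
tool_rot: [[-0.999, -0.042, 0.007], [-0.042, 0.999, -0.001], [-0.007, -0.002, -1.0]]
ft_force: [-1.5, -0.9, 15.3]
grip_width: 0.0001
gripper_force: 8.2
```

The top holds at 0.114 m under 15 N, so it is fully home and level. Now to retreat and hand in.

>>> move_arm([
  [0, 0, 0, 0, 0, -2, -1],
  [0, 0, 0, 0, 0, -6, -1],
  [0, 0, 0, 0, 0, -10, -1],
  [0, 0, 0, 0, 0, -12, -1],
  [0, 0, 0, 0, 0, -12, -1],
])

```text
time_s: 16.15
position: [0.6364, 0.0022, 0.2342]
tool_rot: [[-0.999, -0.042, 0.006], [-0.042, 0.999, -0.001], [-0.006, -0.001, -1.0]]
ft_force: [0.3, -0.1, 0.1]
grip_width: -0.0
gripper_force: 0.0
```

```bash
python3 -c "
from h import *
p=env.get_image('wrist');print([(d['conf'],d['pixel']) for d in env.tip_of('column_center',p)[:2]])
print(env.observe()['position'],env.close_job())"
```

```text
[(0.67, [251.5, 170.4])]
the job is handed in; nothing more can be done
[0.63528221 0.00235562 0.23007675] None
```

The job is handed in at about 16 s: the valve is open against its stop, the square-headed column is fully home with its top at 114 mm (held under a 15 N press), and the other two pieces are upright in the stand.

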